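# Index the turntable and swing the hold-down over the bracket

### The job

Get the rusty bracket ready for clamping: with a fingertip, push on a spoke of the small turntable until the bracket's flat tab points straight at the post. Then push the post's swing arm round with a fingertip until its round pad is over the middle of the tab, the arm pointing straight at the turntable's centre. Push gently, grasp and lift nothing, leave the tools and the other things around it where they lie, and finish clear of everything.

Things in the scene. Friction and masses are not known exactly. Their poses are not given: they have to be found in the camera images.
- stand: the indexing stand, bolted to the table: a grey 200 x 200 mm base plate 12 mm thick with a round pedestal, and a 50 mm wide foot out to the post on its -y side. Origin on the turntable's vertical axis at table height, z up. In its frame the post's axis stands at (0, -180 mm); the post and its arm's collar reach 102 mm high.
- turntable (a joint): angle (rad) of the steel turntable (170 mm diameter, 40 to 55 mm high) about the vertical axis through the stand's origin; counter-clockwise from above positive, free from -3.1 to 3.1, no stop at 0. At 0 the tab points straight at the post (the stand's -y). Starts between 0.8 and 2.4: turn it clockwise. Friction 0.25 N m: 2 to 4 N on a spoke; stays where it is left.
- spoke (a point): centre of the black 18 mm end ball of one of four equal, level spokes: round bars 12 mm thick at height 47.5 mm, sticking out of the turntable's rim; bare from radius 85 to 136 mm, ball at radius 145 mm. When joint turntable is 0 the spokes lie at 45 (this one), 135, 225 and 315 degrees counter-clockwise of the stand's +x; they turn with it.
- tab (a point): where the pad belongs: top of the tab of the rusty bracket, on its centre line, 65 mm from the turntable's axis, 80 mm high. The bracket (a channel about 70 x 45 mm, top at 81 mm) is fixed on the turntable's middle; its only tab is a flat plate 44 mm wide reaching out to radius 83 mm.
- swing_arm (a joint): angle (rad) of the swing arm about the post's axis, counter-clockwise from above positive, -0.8 to 1.7, no stop at 0. At 0 it points straight at the turntable's axis, its pad 65 mm from that axis. Starts swung out to 0.9 to 1.4 (to the stand's -x side): turn it clockwise. Friction 0.12 N m: 1 to 2 N at mid-arm; stays where it is left.
- clamp_pad (a point): centre of the underside of the round pad (22 mm diameter) under the swing arm's end, 115 mm from the post's axis, 83 mm high; the screw head over it is 105 mm high. The arm is a level bar 20 mm wide, 88 to 100 mm above the table, 118 mm long from the post's axis; it passes over the spokes and the tab.
- post (a point): on the axis of the post (26 mm thick; the arm's collar on it has 18 mm radius and ends 102 mm high), 100 mm above the table.
- grinder: loose bystander lying on the table, to be left alone: angle grinder, about 230 x 110 x 62 mm, origin under its middle.
- driver_a: loose bystander lying on the table, to be left alone: screwdriver, 200 mm long, black handle about 30 mm thick.
- driver_b: loose bystander lying on the table, to be left alone: screwdriver like the other one.
- wrench: loose bystander lying on the table, to be left alone: wrench 180 mm long, flat.
- tin: loose bystander lying on the table, to be left alone: pale metal tin 72 mm in diameter, 85 mm high, origin at its foot.
- jar: loose bystander lying on the table, to be left alone: amber jar 60 mm in diameter, 75 mm high, origin at its foot.
- offcut: loose bystander lying on the table, to be left alone: rusty sheet angle 90 x 60 mm, 35 mm high.

How it is judged:
On the way:
1. the tab points at the post (within 0.12 rad) while the swing arm is still swung out (value of joint turntable between -0.12 and 0.12 rad and value of joint swing_arm above 0.5 rad), for 0.2 s.
At the end, for the whole second after the job is handed in: The tab points at the post within 0.12 rad, the swing arm points at the turntable's axis within 0.12 rad, the pad's centre is within 16 mm (horizontally) of the tab point, and both are at rest (value of joint turntable between -0.12 and 0.12 rad and value of joint swing_arm between -0.12 and 0.12 rad and horizontal distance between clamp_pad and tab below 0.016 m and velocity of joint turntable between -0.05 and 0.05 rad/s and velocity of joint swing_arm between -0.05 and 0.05 rad/s); the robot touches nothing.
It fails at once if a bystander was lifted or moved by more than 20 mm (distance of any of grinder, driver_a, driver_b, wrench, tin, jar, offcut from where it was at the start of the episode above 0.02 m).
It fails at once if the stand or anything on it was pushed or gripped with more than 40 N (contact force between any of the fingers, the arm and stand above 40 N).
It fails at once if the swing arm was swung in while the tab did not point at the post (value of joint swing_arm below 0.4 rad and (value of joint turntable above 0.3 rad or value of joint turntable below -0.3 rad)).
It also fails if it takes over 69 s, if anything falls off the work surface, if the arm or the gripper's body presses on something with over 40 N, if the wrist force passes 120 N, or if a joint passes its speed limit or range.

### The arm

A 7-joint arm with a two-finger parallel gripper is mounted at the origin on the work surface. World frame = base frame: x ahead of the robot, y to its left, z up, the work surface at z = 0. Lengths are in m, angles in rad, forces in N, time in s.
With the tool pointing down it reaches from about 0.425 to 0.875 m from the base axis. Payload 8.4 kg.
Tool frame: the origin (TCP) lies at the very end of the fingers, on their centre line; the grasp point (between the pads) lies 19 mm behind it; z points along the fingers, y is the line along which they close (so a half turn about z gives the same grasp; the last joint's range is limited). The gripper opens to 87 mm and grips with 3 to 60 N. Pads are 19 mm wide; open, the fingers measure 117 mm over their backs; the gripper's body (75 mm by 190 mm) begins 51 mm behind the grasp point.
Start: joints at [1.002, 0.333, 0.04, 1.465, -0.013, 1.343, -0.059], TCP at [0.294, -0.58, 0.223] pointing down, gripper open.
Joint ranges: [-2.58, 2.58], [-0.38, 2.09], [-1.3, 1.39], [0.25, 2.4], [-1.5, 4.64], [0.08, 2.09], [-2.65, 2.65]. Speed limits (rad/s): [2.22, 2.22, 2.79, 2.79, 3.14, 3.14, 3.14].

### API

Orientations are given as a unit quaternion [x, y, z, w].
In Python, from bench import status, optics, ticket gives the robot as it stands.
- The arm moves only by the shell command python3 -m creep 'ROWS' [FORCE]. ROWS is JSON, a list of rows, each a list of 7 numbers: the shift along the tool's x, y, z in units of 1000 mm (1.0 is 1000 mm), then the turn, a rotation vector about the tool's x, y, z in units of 90 degrees (1.0 is 90 degrees), then the opening, from 0 (shut) to 1 (fully open). In form: [[dx, dy, dz, rx, ry, rz, fingers], ...]. A call has 1 to 5 rows; each row shifts and turns the commanded pose from where the row before left it, along the tool's axes as they then stand; what a row does not reach is not made up. A row lasts 1/10 s, in which the tool goes at most 50 mm and 8.59 degrees, less where a joint would pass 70% of its speed; a pose out of reach is approached as far as the arm can. A call with a number of a shift or a turn outside -1 to 1 is refused whole. A call with a gripper value outside its range is refused whole. The fingers move at their own pace and stop on an object; FORCE is the grip in N (left out, the last holds). Time passes only in rows, so rows that do not move let the fingers close. It gives the time, the measured TCP pose, the force, the opening and the grip force at its end, in the units of the state.
- status.observe(): the state, without advancing time (a new reading comes with each control period).
- optics.get_image(name): name is "side" or "top"; returns (picture, depth): 420x560x3 uint8, red, green, blue; 420x560 float32, m along the optical axis (not along the pixel's ray), 0 where there is no reading.
- optics.camera_model(name): a dict with "fx", "fy", "cx", "cy" (pixels), "pose" (4x4, takes a point from camera to world coordinates). Camera axes: x right, y up, looking along -z (the intrinsics and any distortion apply to the point x, -y, -z); pixel columns grow to the right and rows downward; lengths in m; the calibration is good to about 2 mm. A picture is of the moment at which its call begins. camera_model takes no time and is no camera call.
- ticket.sign_off(): hands the job in; it is judged then, once.
The state is a dict: "t": time; "joint_pos": joint angles; "qvel": joint speeds; "joint_efforts": joint torques, N m; "eef_pos": TCP position; "ee_rot": TCP orientation; "ft_force": force on the tool from outside, world axes, zero at the start; "moment": the same for the moment, N m; "opening": finger opening in m; "grasp_force": force on a finger pad.
Only numpy, scipy, OpenCV 4.12 (cv2) and the standard library are available. Lean on these libraries where they do the work, as an engineer would, in place of code of your own. Each camera call takes 0.05 s, during which the arm holds its last target. There are 200 camera calls.

## Working session

There is one attempt and no reset: what is moved stays moved. The work goes in short steps, Python scripts to look and compute and a shell command to move; the robot and the scene stay as the last step left them, time stands still between calls to the robot, and variables do not carry over. Pictures are saved under pics/ and viewed, at most 10 in all, crops included, and the job is handed in when it is done.

```bash
ls; mkdir -p pics; python3 - <<'E'
from bench import status, optics
import cv2,numpy as np
s=status.observe();print({k:np.round(v,3).tolist() for k,v in s.items()})
for n in("top","side"):
    im,d=optics.get_image(n);cv2.imwrite(f"pics/{n}0.png",im[:,:,::-1]);np.save(f"pics/{n}0.npy",d)
    m=optics.camera_model(n);print({k:np.round(v,4).tolist() if not isinstance(v,str) else v for k,v in m.items()})
E
```

```text
pics
{'t': 0.0, 'joint_pos': [1.002, 0.334, 0.04, 1.466, -0.013, 1.343, -0.059], 'qvel': [-0.0, -0.002, 0.002, 0.0, 0.001, -0.0, 0.0], 'joint_efforts': [-0.0, -65.634, 1.335, -40.38, -0.06, 0.045, 0.0], 'eef_pos': [0.294, -0.579, 0.222], 'ee_rot': [0.973, 0.233, -0.0, -0.001], 'ft_force': [-0.239, 0.156, -0.351], 'moment': [0.071, 0.033, 0.026], 'grasp_force': 0.0, 'opening': 0.087}
{'fx': 387.2254, 'fy': 387.2254, 'cx': 271.8997, 'cy': 208.3596, 'pose': [[0.0, 0.9822, -0.1878, 0.3905], [-1.0, -0.0003, -0.0018, 0.0452], [-0.0018, 0.1878, 0.9822, 0.9405], [0.0, 0.0, 0.0, 1.0]]}
{'fx': 545.525, 'fy': 545.525, 'cx': 273.6924, 'cy': 206.3574, 'pose': [[-0.9434, 0.1688, -0.2856, 0.1678], [-0.3314, -0.5234, 0.785, 1.0743], [-0.017, 0.8352, 0.5497, 0.8185], [0.0, 0.0, 0.0, 1.0]]}
```

View pics/top0.png

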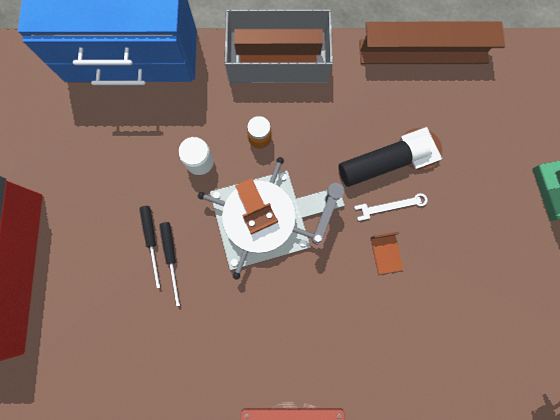

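View pics/side0.png

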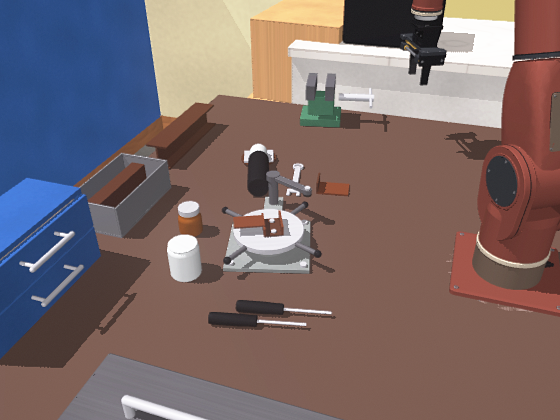

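The top view shows the stand centred near (259,216), the post near (335,190), the pad end at about (318,239), balls at about (280,161), (201,196) and (236,275), and the tab pointing up-left towards (247,190). I'll enlarge it next.

```bash
python3 - <<'E'
import cv2
a=cv2.imread("pics/top0.png")[145:285,190:350];cv2.imwrite("pics/top0c.png",cv2.resize(a,None,fx=4,fy=4,interpolation=cv2.INTER_CUBIC))
a=cv2.imread("pics/side0.png")[165:285,210:350];cv2.imwrite("pics/side0c.png",cv2.resize(a,None,fx=5,fy=5,interpolation=cv2.INTER_CUBIC))
E
```

```text
(no output)
```

View pics/top0c.png

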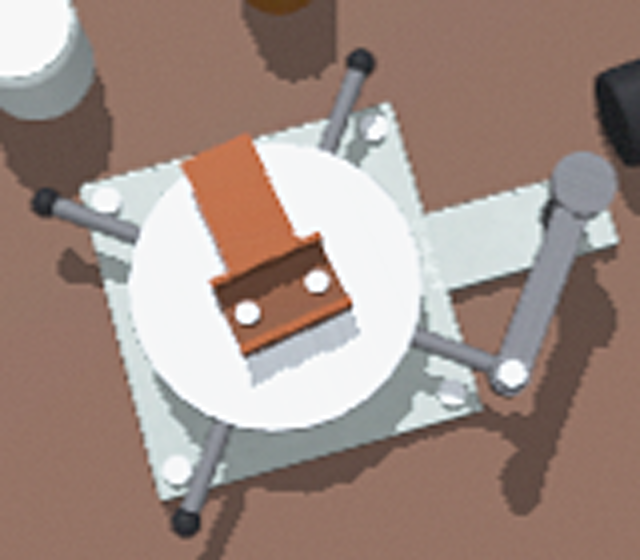

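View pics/side0c.png

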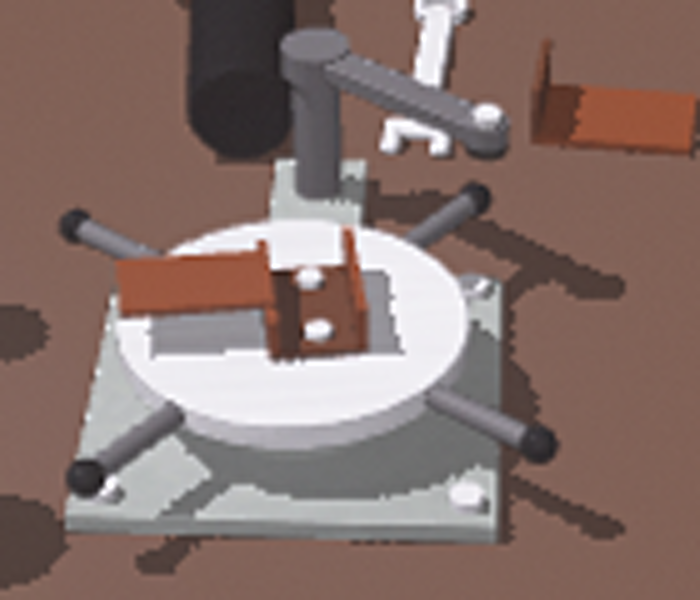

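Crop readings: top balls are (359,62), (45,202) and (186,522), the collar top is (584,183) and the screw head is (512,374). The matching side readings are (75,225), (85,477), (538,442), collar (315,47) and screw (488,115); the fourth ball is only visible in the side view, at (475,195).

```bash
cat > h.py <<'E'
import numpy as np
from bench import optics,status
def ray(n,u,v):
    m=optics.camera_model(n);P=np.array(m["pose"])
    d=np.array([(u-m["cx"])/m["fx"],-(v-m["cy"])/m["fy"],-1.]);return P[:3,3],P[:3,:3]@d
def atz(n,u,v,z):
    o,d=ray(n,u,v);return o+d*(z-o[2])/d[2]
def tri(a,b):
    A=[];B=[]
    for n,(u,v) in(("top",a),("side",b)):
        o,d=ray(n,u,v);d=d/np.linalg.norm(d);M=np.eye(3)-np.outer(d,d);A.append(M);B.append(M@o)
    return np.linalg.solve(sum(A),sum(B))
tc=lambda x,y:(190+(x+.5)/4-.5,145+(y+.5)/4-.5)
sc=lambda x,y:(210+(x+.5)/5-.5,165+(y+.5)/5-.5)
def ik(p): pass
E
python3 - <<'E'
from h import *
np.set_printoptions(precision=4,suppress=True)
L={"b_px":((359,62),(75,225),.0475),"b_l":((45,202),(85,477),.0475),"b_near":((186,522),(538,442),.0475),"collar":((584,183),(315,47),.102),"screw":((512,374),(488,115),.105)}
R={}
for k,(a,b,z) in L.items():
    t=atz("top",*tc(*a),z);s=atz("side",*sc(*b),z);print(k,tri(tc(*a),sc(*b)),"top",t[:2],"side",s[:2]);R[k]=(t+s)[:2]/2
R["b4"]=atz("side",*sc(475,195),.0475)[:2];print("b4",R["b4"])
c=(R["b_px"]+R["b_near"])/2;c2=(R["b_l"]+R["b4"])/2;p=R["collar"];print("c",c,c2,"post",p,np.linalg.norm(p-c))
ang=lambda v:np.arctan2(v[1],v[0])
e=ang(p-c)
for k in("b_px","b_l","b_near","b4"):v=R[k]-c;print(k,np.linalg.norm(v),"ang rel post",np.degrees(ang(v)-e)%360)
print("world ang post",np.degrees(e));v=R["screw"]-p;print("arm",np.linalg.norm(v),np.degrees(ang(v)-ang(c-p)))
t=atz("top",*tc(216,150),.08)[:2]-c;print("tab",np.linalg.norm(t),np.degrees(ang(t)-e)%360)
for k,z,px in(("tin",.085,(194,147)),("jar",.075,(259,125)),("grinder end",.05,(345,172)),("grinder head",.05,(437,155)),("wrench",.01,(358,213)),("offcut",.035,(374,237)),("offc2",.035,(402,270)),("drv",.03,(165,225)),("drv2",.01,(178,305))):print(k,atz("top",*px,z)[:2])
s=status.observe()
from scipy.spatial.transform import Rotation as Ro
print(Ro.from_quat(s["ee_rot"]).as_matrix())
E
```

```text
b_px [0.68   0.0292 0.0496] top [0.6793 0.0289] side [0.6829 0.0261]
b_l [0.5939 0.2147 0.0497] top [0.5931 0.2148] side [0.5965 0.2121]
b_near [0.4081 0.1282 0.0505] top [0.4067 0.1282] side [0.4105 0.1247]
collar [ 0.593  -0.0948  0.1013] top [ 0.5915 -0.095 ] side [ 0.5941 -0.0937]
screw [ 0.4859 -0.052   0.1044] top [ 0.4846 -0.0522] side [ 0.4869 -0.051 ]
b4 [ 0.4966 -0.0634]
c [0.5449 0.077 ] [0.5457 0.075 ] post [ 0.5928 -0.0944] 0.1778893442328601
b_px 0.14494258266211973 ang rel post 54.41480752938147
b_l 0.14533620909645203 ang rel post 144.28325116561555
b_near 0.14494258266211968 ang rel post 234.41480752938148
b4 0.14844964946371864 ang rel post 325.4107573309981
world ang post -74.37918989352072
arm 0.11521921736762913 52.59408418245099
tab 0.07936190530317261 100.25464755904078
tin [0.6991 0.2275]
jar [0.7574 0.0774]
grinder end [ 0.6489 -0.1274]
grinder head [ 0.6912 -0.3499]
wrench [ 0.5568 -0.1632]
offcut [ 0.4951 -0.1927]
offc2 [ 0.4186 -0.2536]
drv [0.5244 0.3008]
drv2 [0.3386 0.2663]
[[ 0.8917  0.4527 -0.0008]
 [ 0.4527 -0.8917  0.0013]
 [-0.0001 -0.0015 -1.    ]]
```

The turntable is at about 1.73 rad, the swing arm at about 0.92 rad, the centre at (0.545, 0.077) and the post at (0.593, -0.095). I'll keep the tool's orientation fixed with the fingers shut, and push the spoke at world angle 70° round to −29°.

```bash
cat >> h.py <<'E'
from scipy.spatial.transform import Rotation as Ro
C=np.array([.545,.077])
def rows(W,start=None):
    s=status.observe();R=Ro.from_quat(s["ee_rot"]).as_matrix();p=np.array(s["eef_pos"]) if start is None else np.array(start)
    for w in W:
        print(np.round(R.T@(np.array(w)-p),4).tolist(),"->",np.round(w,3));p=np.array(w)
def pol(a,r=.112,z=.04):
    a=np.radians(a);return [C[0]+r*np.cos(a),C[1]+r*np.sin(a),z]
E
python3 - <<'E'
from h import *
s=status.observe()["eef_pos"]
rows([pol(89,z=.222),pol(89)]+[pol(a) for a in [86,83]+list(range(78,-18,-5))+[-17,-18]])
E
```

```text
[0.5733, -0.5705, 0.0005] -> [0.547 0.189 0.222]
[0.0, 0.0003, 0.182] -> [0.547 0.189 0.04 ]
[0.0051, 0.0029, -0.0] -> [0.553 0.189 0.04 ]
[0.0049, 0.0031, -0.0] -> [0.559 0.188 0.04 ]
[0.0079, 0.0058, -0.0] -> [0.568 0.187 0.04 ]
[0.0073, 0.0065, -0.0] -> [0.578 0.184 0.04 ]
[0.0067, 0.0071, -0.0] -> [0.587 0.181 0.04 ]
[0.0061, 0.0076, -0.0] -> [0.596 0.177 0.04 ]
[0.0054, 0.0081, -0.0] -> [0.604 0.172 0.04 ]
[0.0047, 0.0086, -0.0] -> [0.612 0.166 0.04 ]
[0.0039, 0.009, -0.0] -> [0.62 0.16 0.04]
[0.0031, 0.0093, -0.0] -> [0.627 0.153 0.04 ]
[0.0023, 0.0095, -0.0] -> [0.633 0.146 0.04 ]
[0.0015, 0.0097, -0.0] -> [0.639 0.138 0.04 ]
[0.0006, 0.0098, -0.0] -> [0.644 0.13  0.04 ]
[-0.0002, 0.0098, -0.0] -> [0.648 0.121 0.04 ]
[-0.0011, 0.0097, -0.0] -> [0.652 0.112 0.04 ]
[-0.0019, 0.0096, -0.0] -> [0.654 0.102 0.04 ]
[-0.0028, 0.0094, -0.0] -> [0.656 0.093 0.04 ]
[-0.0036, 0.0091, -0.0] -> [0.657 0.083 0.04 ]
[-0.0043, 0.0088, -0.0] -> [0.657 0.073 0.04 ]
[-0.0051, 0.0083, -0.0] -> [0.656 0.063 0.04 ]
[-0.0058, 0.0079, -0.0] -> [0.655 0.054 0.04 ]
[-0.0065, 0.0073, -0.0] -> [0.652 0.044 0.04 ]
[0.0, 0.0, 0.0] -> [0.652 0.044 0.04 ]
[-0.0014, 0.0014, -0.0] -> [0.652 0.042 0.04 ]
```

```bash
python3 -m creep '[[0.03,-0.03,0,0,0,0,0],[0.032,-0.032,0,0,0,0,0],[0.032,-0.032,0,0,0,0,0],[0.032,-0.032,0,0,0,0,0],[0.032,-0.032,0,0,0,0,0]]' 20 && python3 -m creep '[[0.032,-0.032,0,0,0,0,0],[0.032,-0.032,0,0,0,0,0],[0.032,-0.032,0,0,0,0,0],[0.032,-0.032,0,0,0,0,0],[0.032,-0.032,0,0,0,0,0]]' && python3 -m creep '[[0.032,-0.032,0,0,0,0,0],[0.032,-0.032,0,0,0,0,0],[0.032,-0.032,0,0,0,0,0],[0.032,-0.032,0,0,0,0,0],[0.032,-0.032,0,0,0,0,0]]' && python3 -m creep '[[0.032,-0.032,0,0,0,0,0],[0.032,-0.029,0,0,0,0,0],[0.031,-0.03,0,0,0,0,0],[0,0,0,0,0,0,0],[0,0,0,0,0,0,0]]'; python3 -c "
from h import *
rows([pol(89,z=.222),pol(89)]);print(status.observe()['joint_pos'])"
```

```text
t: 0.6
eef_pos: [0.3637, -0.3652, 0.2222]
ee_rot: [0.973, 0.233, -0.0, -0.0]
ft_force: [0.4, 0.1, 0.2]
opening: 0.0548
grasp_force: 0.0
t: 1.1
eef_pos: [0.4339, -0.1502, 0.2225]
ee_rot: [0.973, 0.233, -0.0, 0.0]
ft_force: [0.8, -0.2, -0.5]
opening: 0.0148
grasp_force: 0.0
t: 1.6
eef_pos: [0.5042, 0.0647, 0.2225]
ee_rot: [0.973, 0.233, 0.0, 0.0]
ft_force: [0.8, -0.3, -0.7]
opening: 0.0006
grasp_force: 0.0
t: 2.1
eef_pos: [0.5472, 0.1881, 0.2218]
ee_rot: [0.972, 0.234, -0.001, -0.0]
ft_force: [0.1, -0.3, 0.4]
opening: 0.0005
grasp_force: 0.0
[0.0002, -0.0009, -0.0002] -> [0.547 0.189 0.222]
[0.0002, 0.0002, 0.182] -> [0.547 0.189 0.04 ]
[ 0.13995362  0.25135102 -0.64601669  1.61638459  0.15394116  1.32710021
 -1.62718597]
```

Next I descend and make the first gentle contact.

```bash
python3 -m creep '[[0,-0.001,0.045,0,0,0,0],[0,0,0.045,0,0,0,0],[0,0,0.045,0,0,0,0],[0,0,0.035,0,0,0,0],[0,0,0.012,0,0,0,0]]' && python3 -m creep '[[0,0,0,0,0,0,0],[0.005,0.003,0,0,0,0,0],[0.005,0.003,0,0,0,0,0],[0.008,0.006,0,0,0,0,0],[0.0075,0.0065,0,0,0,0,0]]'
```

```text
t: 2.6
eef_pos: [0.5449, 0.1851, 0.037]
ee_rot: [0.973, 0.232, -0.003, 0.001]
ft_force: [-0.8, -1.0, -0.0]
opening: 0.0004
grasp_force: 0.0
t: 3.1
eef_pos: [0.5792, 0.1831, 0.0416]
ee_rot: [0.973, 0.233, 0.0, 0.0]
ft_force: [-4.1, 0.1, 1.4]
opening: 0.0002
grasp_force: 1.6
```

Contact force is about 4 N, so I continue along the arc.

```bash
python3 -m creep '[[0.0067,0.0071,0,0,0,0,0],[0.006,0.0076,0,0,0,0,0],[0.0054,0.008,0,0,0,0,0],[0.0047,0.0086,0,0,0,0,0],[0.004,0.009,0,0,0,0,0]]' && python3 -m creep '[[0.003,0.0093,0,0,0,0,0],[0.0023,0.0095,0,0,0,0,0],[0.0015,0.0097,0,0,0,0,0],[0.0006,0.0098,0,0,0,0,0],[0,0.0098,0,0,0,0,0]]' && python3 -c "
from h import *
import cv2
p=status.observe()['eef_pos'];print(np.linalg.norm(p[:2]-C),np.degrees(np.arctan2(*(p[:2]-C)[::-1])))
a,_=optics.get_image('top');cv2.imwrite('pics/t1.png',cv2.resize(a[130:290,180:370,::-1],None,fx=4,fy=3.7))"
```

```text
t: 3.6
eef_pos: [0.6208, 0.1589, 0.0403]
ee_rot: [0.973, 0.233, -0.0, -0.0]
ft_force: [-4.0, 0.6, -0.2]
opening: 0.0001
grasp_force: 1.5
t: 4.1
eef_pos: [0.6491, 0.1194, 0.0406]
ee_rot: [0.973, 0.233, 0.0, -0.0]
ft_force: [-2.9, 2.5, -0.6]
opening: 0.0006
grasp_force: 1.8
0.11236373643960516 22.158984708599746
```

View pics/t1.png

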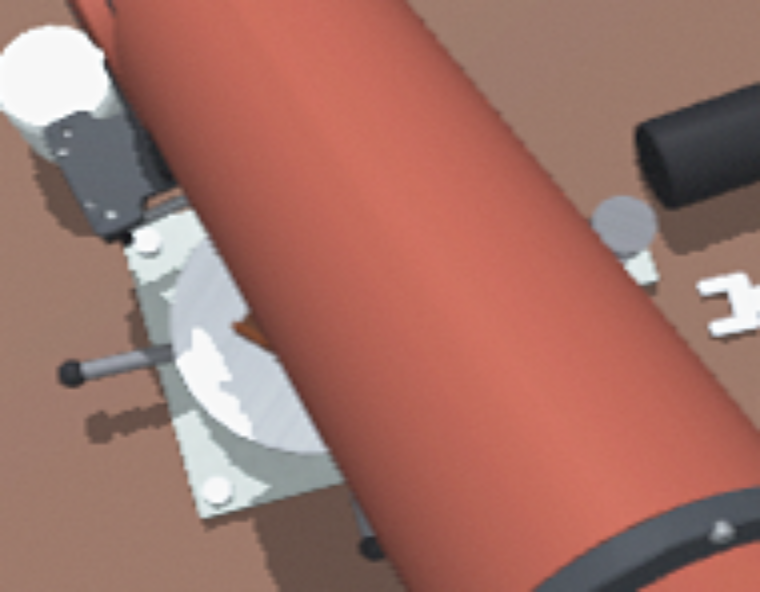

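The arm hides the middle, but the left ball at crop (70,373) has turned as expected. The gripper body passes over the tin with clearance. I continue almost to the goal.

```bash
python3 -m creep '[[-0.001,0.0097,0,0,0,0,0],[-0.002,0.0096,0,0,0,0,0],[-0.0028,0.0094,0,0,0,0,0],[-0.0036,0.009,0,0,0,0,0],[-0.0043,0.0088,0,0,0,0,0]]' && python3 -m creep '[[-0.005,0.0083,0,0,0,0,0],[-0.004,0.0055,0,0,0,0,0],[-0.003,0.0035,0,0,0,0,0],[0,0,0,0,0,0,0],[0,0,0,0,0,0,0]]' && python3 -c "
from h import *
import cv2
p=status.observe()['eef_pos'];print(np.linalg.norm(p[:2]-C),np.degrees(np.arctan2(*(p[:2]-C)[::-1])))
a,_=optics.get_image('top');b,_=optics.get_image('side')
cv2.imwrite('pics/t2.png',np.hstack([cv2.resize(a[140:300,180:350,::-1],(400,376),interpolation=2),cv2.resize(b[165:285,210:350,::-1],(400,376),interpolation=2)]))"
```

```text
t: 4.65
eef_pos: [0.6578, 0.0716, 0.0407]
ee_rot: [0.973, 0.233, 0.0, -0.0]
ft_force: [-1.9, 4.5, -0.9]
opening: 0.0003
grasp_force: 1.7
t: 5.15
eef_pos: [0.6551, 0.0504, 0.0408]
ee_rot: [0.973, 0.232, 0.0, 0.001]
ft_force: [0.3, 0.1, -0.9]
opening: 0.0004
grasp_force: 0.0
0.11322769408326158 -13.573504513414118
```

View pics/t2.png

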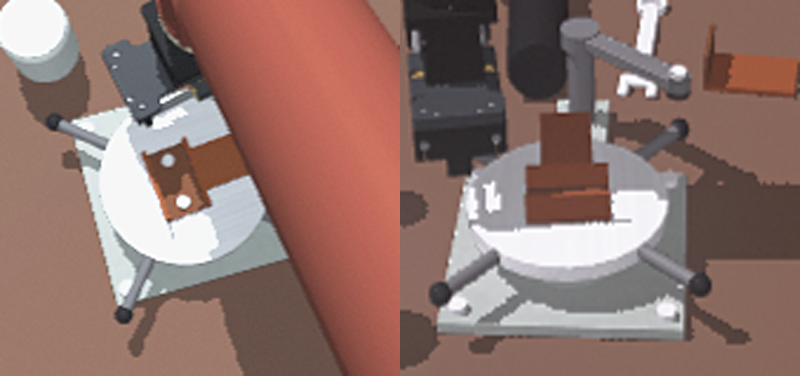

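Top panel balls are at (54,122) and (124,314); side panel balls are at (41,293), (300,284) and (281,129).

```bash
python3 - <<'E'
from h import *
f=lambda x,w0,s:w0+(x+.5)/s-.5
T=lambda x,y:atz("top",f(x,180,400/170),f(y,140,376/160),.0475)[:2]
S=lambda x,y:atz("side",f(x,210,400/140),f(y,165,376/120),.0475)[:2]
bl=(T(54,122)+S(41,293))/2;bn=(T(124,314)+S(300,284))/2;b4=S(281,129)+[-.0018,.0014]
an=lambda v:np.degrees(np.arctan2(v[1],v[0]))
print(bl,bn,b4,"mid",(bl+b4)/2)
for b in(bl,bn,b4):print(np.linalg.norm(b-C),(an(b-C)+74.4-45)%90)
print("diam",(an(bl-b4)+74.4-45)%90)
E
```

```text
[0.60311624 0.20938228] [0.4122341  0.13562148] [ 0.48344179 -0.05466109] mid [0.54327901 0.0773606 ]
0.1445771952628946 5.698374112292356
0.14513187846624784 5.576616963589942
0.1453411696160912 4.34153409821262
diam 5.018166292640558
```

About +5.3° remains, so I push a further 10 mm or so.

```bash
python3 -m creep '[[-0.0025,0.0028,0,0,0,0,0],[-0.0025,0.0028,0,0,0,0,0],[-0.002,0.002,0,0,0,0,0],[0,0,0,0,0,0,0]]' && python3 -c "
from h import *
import cv2
p=status.observe()['eef_pos'];print(np.linalg.norm(p[:2]-C),np.degrees(np.arctan2(*(p[:2]-C)[::-1])))
a,_=optics.get_image('top');b,_=optics.get_image('side')
cv2.imwrite('pics/t3.png',np.hstack([cv2.resize(a[140:300,180:350,::-1],(400,376),interpolation=2),cv2.resize(b[165:285,210:350,::-1],(400,376),interpolation=2)]))"
```

```text
t: 5.65
eef_pos: [0.6518, 0.0408, 0.0405]
ee_rot: [0.973, 0.233, -0.0, 0.0]
ft_force: [0.0, 1.9, 0.6]
opening: 0.0004
grasp_force: 0.7
0.11275021214465196 -18.73449100188557
```

View pics/t3.png

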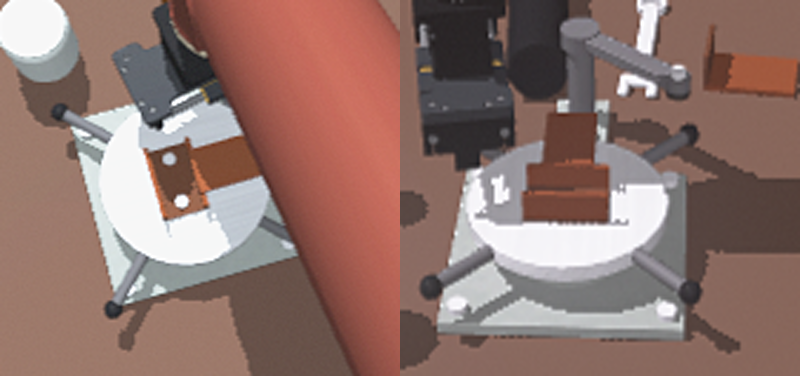

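```bash
cat >> h.py <<'E'
P=np.array([.593,-.0945])
def arm(deg,off,r=.072,z=.088):
    a=np.radians(105.6+deg);return [P[0]+r*np.cos(a)-off*np.sin(a),P[1]+r*np.sin(a)+off*np.cos(a),z]
def off(deg):
    d=np.radians(105.6+deg-90-26.9);return .010+.0095*abs(np.cos(d))+.015*abs(np.sin(d))
E
python3 - <<'E'
from h import *
f=lambda x,w0,s:w0+(x+.5)/s-.5
T=lambda x,y:atz("top",f(x,180,400/170),f(y,140,376/160),.0475)[:2]
S=lambda x,y:atz("side",f(x,210,400/140),f(y,165,376/120),.0475)[:2]
bl=(T(60,111)+S(31,287))/2;bn=(T(114,309)+S(291,293))/2;b4=S(289,132)+[-.0018,.0014]
an=lambda v:np.degrees(np.arctan2(v[1],v[0]))
for b in(bl,bn,b4):print(np.linalg.norm(b-C),(an(b-C)+74.4-45+20)%90-20)
print("diam",(an(bl-b4)+74.4-45+20)%90-20)
p=status.observe()["eef_pos"];print(off(52),off(0))
q=pol(-12,.114,.04);q2=q[:2]+[.18]
rows([q,q2,arm(52.6,.05,z=.18),arm(52.6,.05)]+[arm(d,off(d)) for d in (58,52,46,40,34,28,22,16,10,5,2,0)])
E
```

```text
0.1450671181499795 1.006094353790644
0.14605878291766047 0.9551703381089283
0.14709771156070434 1.1455591380218237
diam 1.076311397689949
0.02698375225133358 0.022255031419830592
[0.0097, -0.009, 0.0005] -> [0.657 0.053 0.04 ]
[-0.0, 0.0, -0.14] -> [0.657 0.053 0.18 ]
[-0.2086, 0.082, 0.0001] -> [ 0.508 -0.114  0.18 ]
[0.0, -0.0, 0.092] -> [ 0.508 -0.114  0.088]
[0.0139, -0.0083, -0.0] -> [ 0.516 -0.1    0.088]
[0.0038, -0.0076, -0.0] -> [ 0.516 -0.092  0.088]
[0.0048, -0.0072, -0.0] -> [ 0.517 -0.083  0.088]
[0.0057, -0.0067, -0.0] -> [ 0.519 -0.075  0.088]
[0.0065, -0.0061, -0.0] -> [ 0.522 -0.067  0.088]
[0.0073, -0.0053, -0.0] -> [ 0.526 -0.059  0.088]
[0.008, -0.0044, -0.0] -> [ 0.532 -0.051  0.088]
[0.0086, -0.0034, -0.0] -> [ 0.538 -0.044  0.088]
[0.0083, -0.0024, -0.0] -> [ 0.544 -0.038  0.088]
[0.0051, -0.0014, -0.0] -> [ 0.548 -0.035  0.088]
[0.0032, -0.0007, -0.0] -> [ 0.55  -0.032  0.088]
[0.0022, -0.0004, -0.0] -> [ 0.552 -0.031  0.088]
```

The turntable is within about 1° of the goal. Now I back off, rise, and go round to the outer side of the swing arm.

```bash
python3 -m creep '[[0.0097,-0.009,0,0,0,0,0],[0,0,-0.04,0,0,0,0],[0,0,-0.05,0,0,0,0],[0,0,-0.05,0,0,0,0],[-0.0386,0.012,0,0,0,0,0]]' && python3 -m creep '[[-0.04,0.016,0,0,0,0,0],[-0.045,0.018,0,0,0,0,0],[-0.045,0.018,0,0,0,0,0],[-0.04,0.018,0,0,0,0,0],[0,0,0,0,0,0,0]]' && python3 -m creep '[[0,0,0.04,0,0,0,0],[0,0,0.04,0,0,0,0],[0,0,0.012,0,0,0,0],[0,0,0,0,0,0,0]]'; python3 - <<'E'
from h import *
rows([arm(52.6,.05)]+[arm(d,off(d)) for d in (58,52)])
E
```

```text
t: 6.25
eef_pos: [0.6331, 0.0316, 0.1888]
ee_rot: [0.972, 0.236, 0.007, -0.0]
ft_force: [0.6, -0.3, 0.6]
opening: 0.0005
grasp_force: 0.0
t: 6.75
eef_pos: [0.5047, -0.1194, 0.1807]
ee_rot: [0.973, 0.229, -0.001, 0.001]
ft_force: [-0.0, 0.3, 0.5]
opening: 0.0005
grasp_force: 0.0
t: 7.15
eef_pos: [0.5069, -0.1129, 0.0874]
ee_rot: [0.972, 0.233, -0.001, -0.001]
ft_force: [0.1, 0.0, 0.1]
opening: 0.0006
grasp_force: 0.0
[0.0001, 0.0014, -0.0006] -> [ 0.508 -0.114  0.088]
[0.0139, -0.0083, -0.0] -> [ 0.516 -0.1    0.088]
[0.0038, -0.0076, 0.0] -> [ 0.516 -0.092  0.088]
```

```bash
python3 -m creep '[[0.007,-0.0035,0,0,0,0,0],[0.007,-0.0035,0,0,0,0,0],[0.004,-0.0076,0,0,0,0,0],[0.0048,-0.0072,0,0,0,0,0],[0.0057,-0.0067,0,0,0,0,0]]' && python3 -m creep '[[0.0065,-0.006,0,0,0,0,0],[0.0073,-0.0053,0,0,0,0,0],[0.008,-0.0044,0,0,0,0,0],[0.0086,-0.0034,0,0,0,0,0],[0.0083,-0.0024,0,0,0,0,0]]' &&  python3 -m creep '[[0,0,0,0,0,0,0],[0,0,0,0,0,0,0]]' && python3 -c "
from h import *
import cv2
rows([arm(d,off(d)) for d in (10,5,2,0)])
a,_=optics.get_image('top');b,_=optics.get_image('side')
cv2.imwrite('pics/t4.png',np.hstack([cv2.resize(a[140:300,180:350,::-1],(400,376),interpolation=2),cv2.resize(b[165:285,210:350,::-1],(400,376),interpolation=2)]))"
```

```text
t: 7.65
eef_pos: [0.5205, -0.0751, 0.0891]
ee_rot: [0.973, 0.233, 0.0, 0.0]
ft_force: [1.1, -3.0, 0.1]
opening: 0.0007
grasp_force: 1.1
t: 8.15
eef_pos: [0.5452, -0.0382, 0.0884]
ee_rot: [0.973, 0.233, -0.0, -0.0]
ft_force: [-1.0, -2.4, -0.3]
opening: 0.0003
grasp_force: 1.2
t: 8.35
eef_pos: [0.5451, -0.0381, 0.0884]
ee_rot: [0.972, 0.233, 0.0, -0.0]
ft_force: [-0.5, -0.4, -0.7]
opening: 0.0002
grasp_force: 0.0
[-0.001, -0.0005, 0.0004] -> [ 0.544 -0.038  0.088]
[0.0051, -0.0014, 0.0] -> [ 0.548 -0.035  0.088]
[0.0032, -0.0007, 0.0] -> [ 0.55  -0.032  0.088]
[0.0022, -0.0004, 0.0] -> [ 0.552 -0.031  0.088]
```

View pics/t4.png

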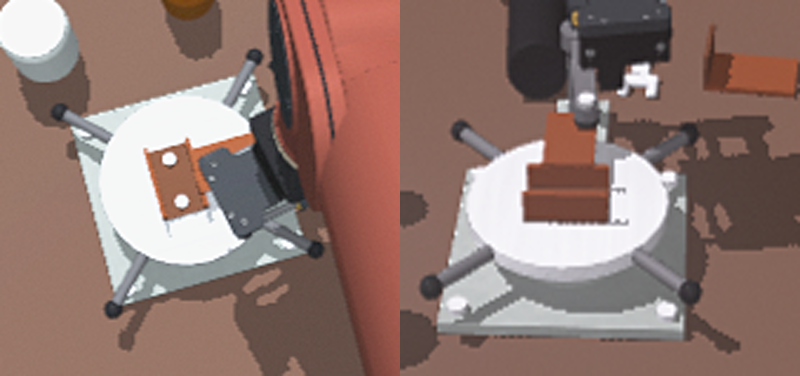

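In the side panel the screw head is at (188,100), and all four balls are where they were left.

```bash
python3 - <<'E'
from h import *
f=lambda x,w0,s:w0+(x+.5)/s-.5
S=lambda x,y:atz("side",f(x,210,400/140),f(y,165,376/120),.105)[:2]
s=S(188,100)+[-.0012,-.0006];v=s-P;print(s,np.linalg.norm(v),np.degrees(np.arctan2(v[1],v[0]))-105.6)
E
```

```text
[0.54761941 0.01247267] 0.11620047469264354 7.387917651553167
```

```bash
python3 -m creep '[[0.004,-0.0012,0,0,0,0,0],[0.003,-0.001,0,0,0,0,0],[0.0012,0,0,0,0,0,0],[0,0,0,0,0,0,0]]' && python3 -m creep '[[-0.005,0.002,0,0,0,0,0],[-0.02,0.006,0,0,0,0,0],[-0.02,0,0,0,0,0,0],[0,0,-0.04,0,0,0,0],[0,0,-0.05,0,0,0,0]]' && python3 -m creep '[[-0.04,0.02,-0.02,0,0,0,0],[-0.04,0.02,0,0,0,0,0],[-0.04,0.02,0,0,0,0,0],[-0.04,0.02,0,0,0,0,0],[0,0,0,0,0,0,0]]' && python3 -m creep '[[0,0.045,0,0,0,0,0],[0,0.045,0,0,0,0,0],[0,0.04,0,0,0,0,0],[0,0,0,0,0,0,0]]'&& python3 -c "
from h import *
import cv2
a,_=optics.get_image('top');b,_=optics.get_image('side')
cv2.imwrite('pics/t5.png',np.hstack([cv2.resize(a[140:300,180:350,::-1],(400,376),interpolation=2),cv2.resize(b[165:285,210:350,::-1],(400,376),interpolation=2)]))"
```

```text
t: 8.85
eef_pos: [0.5513, -0.0331, 0.0885]
ee_rot: [0.973, 0.233, -0.0, -0.0]
ft_force: [-0.9, -1.5, -1.7]
opening: 0.0006
grasp_force: 0.4
t: 9.35
eef_pos: [0.5125, -0.061, 0.1778]
ee_rot: [0.973, 0.232, -0.002, -0.001]
ft_force: [2.2, -1.1, 0.6]
opening: 0.0008
grasp_force: 0.0
t: 9.85
eef_pos: [0.4046, -0.2094, 0.1986]
ee_rot: [0.973, 0.229, -0.001, 0.001]
ft_force: [1.3, 0.6, -0.0]
opening: 0.0006
grasp_force: 0.0
t: 10.25
eef_pos: [0.4677, -0.3247, 0.1975]
ee_rot: [0.973, 0.231, 0.0, 0.0]
ft_force: [0.5, -0.2, -0.4]
opening: 0.0001
grasp_force: 0.0
```

View pics/t5.png

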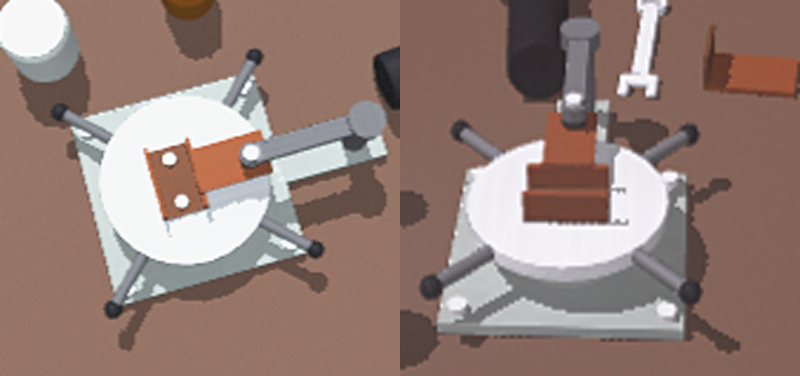

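The pad sits over the tab, with the screw at top (250,152) and side (174,101) and the collar at top (366,122). Balls in the top view are at (60,111), (255,55), (317,249) and (114,309). I'll check the numbers before handing in.

```bash
python3 - <<'E'
from h import *
f=lambda x,w0,s:w0+(x+.5)/s-.5
T=lambda x,y,z:atz("top",f(x,180,400/170),f(y,140,376/160),z)[:2]
S=lambda x,y,z:atz("side",f(x,210,400/140),f(y,165,376/120),z)[:2]
an=lambda v:np.degrees(np.arctan2(v[1],v[0]))
B=[T(*b,.0475) for b in((60,111),(255,55),(317,249),(114,309))];c=sum(B)/4;p=T(366,122,.102);e=an(p-c)
print("c",c,"post",p,e,[(an(b-c)-e-45+20)%90-20 for b in B])
for s,pp,cc in((T(250,152,.105),p,c),(S(174,101,.105)+[-.0012,-.0006],P,C)):print(s,"arm",an(s-pp)-an(cc-pp),"r",np.linalg.norm(s-pp),np.linalg.norm(s-cc))
E
```

```text
c [0.54351377 0.0770845 ] post [ 0.58862379 -0.09407744] -75.23533947318833 [np.float64(1.7360478366135794), np.float64(1.9258616110666793), np.float64(1.6629980471551988), np.float64(1.7752128271287688)]
[0.55911549 0.01578095] arm 0.2702852310516022 r 0.11375238507180481 0.06325771605406826
[0.55854537 0.01751532] arm 1.461250387790841 r 0.11719451110952331 0.06100741147659896
```

Both joints are within about 2° of their goals (limit 6.9°) and the pad is a few millimetres from the tab point. The robot is clear of everything.

```bash
python3 -c "
from bench import ticket
print(ticket.sign_off())"
```

```text
the job is handed in; nothing more can be done
None
```

The job is handed in: by my last camera measurement the tab points at the post within about 2°, the swing arm points at the turntable's centre within about 1.5° with its pad over the tab, and the robot is clear; I don't have the judge's result.

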